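# Put the pile of junction boxes away, each with its own kind

### The arm

A 7-joint arm with a two-finger parallel gripper is mounted at the origin on the work surface. World frame = base frame: x ahead of the robot, y to its left, z up, the work surface at z = 0. Lengths are in m, angles in rad, forces in N, time in s.
With the tool pointing down it reaches from about 0.4 to 0.85 m from the base axis. Payload 10.4 kg.
Tool frame: the origin (TCP) lies midway between the tips of the shut fingers; the grasp point (between the pads) lies 19 mm behind it; z points along the fingers, y is the line along which they close (so a half turn about z gives the same grasp; the last joint's range is limited). The gripper opens to 87 mm and grips with 3 to 60 N. Pads are 19 mm wide; open, the fingers measure 117 mm over their backs; the gripper's body (75 mm by 190 mm) begins 51 mm behind the grasp point.
Start: joints at [1.142, 0.332, -0.065, 1.46, 0.022, 1.35, -0.088], TCP at [0.247, -0.574, 0.223] pointing down, gripper open.
Joint ranges: [-2.6, 2.6], [-0.5, 2.12], [-1.47, 1.34], [0.16, 2.42], [-1.27, 4.41], [0.06, 2.06], [-2.6, 2.6]. Speed limits (rad/s): [2.22, 2.22, 2.79, 2.79, 3.14, 3.14, 3.14].

### API

Orientations are given as a unit quaternion [x, y, z, w].
In Python, from bench import sensors, eyes, order gives the robot as it stands.
- The arm moves only by the tool arm_command, never from a script. Its argument "steps" is a list of rows, each an object with "rot": the turn, a rotation vector about the world's x, y, z in degrees, a list of three; "slide": the shift along the world's x, y, z in m, a list of three; "grip": the opening, from 0 (shut) to 1 (fully open). A call has exactly 8 rows; each row shifts and turns the commanded pose from where the row before left it; what a row does not reach is not made up. A row lasts 1/8 s, in which the tool goes at most 62.5 mm and 10.7 degrees, less where a joint would pass 70% of its speed; a pose out of reach is approached as far as the arm can. A call with a gripper value outside its range is refused whole. The fingers move at their own pace and stop on an object; "newtons" is the grip in N (left out, the last holds). Time passes only in rows, so rows that do not move let the fingers close, or fill a call up. It gives the time, the measured TCP pose, the force, the opening and the grip force at its end, in the units of the state.
- sensors.read_state(): the state, without advancing time (a new reading comes with each control period).
- eyes.camera(name): name is "scene" or "top" or "wrist"; returns a dict with "pixels" (480x640x3 uint8, red, green, blue), "intrinsics" (3x3 intrinsics, pixels), "pose" (4x4, takes a point from camera to world coordinates). Camera axes: x right, y down, z forward; pixel columns grow to the right and rows downward; lengths in m; the calibration is good to about 2 mm. A picture is of the moment at which its call begins. There is no depth.
- order.close_job(): hands the job in; it is judged then, once.
Trained networks look in a picture, given as the dict that the camera call returned (one of the last four; its "shot" number tells which), for a name from the list of things; names that differ only in an ending like _2 or _b are one class to them, and where a whole thing is asked for, a point or a joint stands for the part that bears it (a point fixed in the world has none). Each returns a list of dicts, best first, with "conf" (0 to 1); they miss things now and then, are a little off and sometimes report something else, mostly with a low value. They report only what shows in the picture. A call takes as long as a camera call.
- eyes.look_for(name, picture): "bbox" ([left, top, right, bottom] in pixels, round what is visible of it).
The state is a dict: "time": time; "joint_positions": joint angles; "joint_vel": joint speeds; "joint_torque": joint torques, N m; "ee_pos": TCP position; "eef_rot": TCP orientation; "ft_force": force on the tool from outside, world axes, zero at the start; "torque": the same for the moment, N m; "width": finger opening in m; "grip_force": force on a finger pad.
Only numpy, scipy, OpenCV 4.12 (cv2) and the standard library are available. Lean on these libraries where they do the work, as an engineer would, in place of code of your own. Each camera call takes 0.05 s, during which the arm holds its last target. There are 200 camera calls.

### The job

Clear the pile of four grey junction boxes from the top down: set each box, lid up and flat on the tray floor, in the empty part of the cardboard tray that already holds boxes of its shape and size (the large one lengthwise). Set each box down and let go of it before taking the next; put them down rather than dropping them, do not tip any over, and leave the roll of tape where it lies.

Things in the scene. Friction and masses are not known exactly. Their poses are not given: they have to be found in the camera images.
- small_mid (a point): Small rectangular junction box, light grey plastic with a screwed lid, 48 (x) x 26 (y) x 30 mm high, 35 to 70 g; starts on top of the pile, on the round box. The point is the box's centre, half-way up; z is up through the lid.
- round_mid (a point): Round junction box, same plastic, 50 mm diameter, 34 mm high, 55 to 110 g; starts on the square box. The point is its centre, half-way up; z is up through the lid.
- square_mid (a point): Square junction box, same plastic, 54 x 54 x 38 mm high, 75 to 155 g; starts on the large box. The point is its centre, half-way up; x and y are square to its sides, z is up through the lid.
- large_mid (a point): Large rectangular junction box, same plastic, 92 (x) x 54 (y) x 44 mm high, 120 to 240 g; starts at the bottom of the pile, on the bench. The point is its centre, half-way up; z is up through the lid.
- bay_small (a point): Low fixed cardboard tray, inside 142 mm (x) x 104 mm (y), floor and walls 4 mm thick, wall tops 18 mm above the bench. At one end two small rectangular boxes, 30 mm high, like the loose one, stand crosswise, fixed. The point is the centre of the empty part, on the floor's upper face; +x runs along the tray towards the stock. From it 35 mm to the end wall, to the nearest stock box 41 mm.
- bay_round (a point): Low fixed cardboard tray, inside 132 mm (x) x 104 mm (y), floor and walls 4 mm thick, wall tops 18 mm above the bench. At one end one round box, 34 mm high, like the loose one, fixed. The point is the centre of the empty part, on the floor's upper face; +x runs along the tray towards the stock. From it 36 mm to the end wall, to the stock box 38 mm.
- bay_square (a point): Low fixed cardboard tray, inside 140 mm (x) x 104 mm (y), floor and walls 4 mm thick, wall tops 18 mm above the bench. At one end one square box, 38 mm high, like the loose one, fixed. The point is the centre of the empty part, on the floor's upper face; +x runs along the tray towards the stock. From it 38 mm to the end wall, to the stock box 40 mm.
- bay_large (a point): Low fixed cardboard tray, inside 178 mm (x) x 104 mm (y), floor and walls 4 mm thick, wall tops 18 mm above the bench. At one end one large rectangular box, 44 mm high, like the loose one, lies crosswise, fixed. The point is the centre of the empty part, on the floor's upper face; +x runs along the tray towards the stock. From it 57 mm to the end wall, to the stock box 59 mm: the loose box fits with its long side (x) along the tray.
- tape_mid (a point): A roll of black tape lying flat on the bench beyond the middle of the trays, 90 mm outside diameter, 24 mm high; bystander. The point is its centre.

How it is judged:
On the way, in this order (a step that is already met when the one before it is completed fails the run):
1. the small rectangular box stands flat in the empty part of its own tray and is let go (horizontal distance between small_mid and bay_small below 0.04 m and z of small_mid in the frame of bay_small between 0.011 and 0.019 m and angle between small_mid's own z axis and vertical below 0.08 rad and linear speed of small below 0.02 m/s and contact force between small and the fingers below 0.3 N), for 0.2 s.
2. the round box stands flat in the empty part of its own tray and is let go (horizontal distance between round_mid and bay_round below 0.04 m and z of round_mid in the frame of bay_round between 0.013 and 0.021 m and angle between round_mid's own z axis and vertical below 0.08 rad and linear speed of round below 0.02 m/s and contact force between round and the fingers below 0.3 N), for 0.2 s.
3. the square box stands flat in the empty part of its own tray and is let go (horizontal distance between square_mid and bay_square below 0.04 m and z of square_mid in the frame of bay_square between 0.015 and 0.023 m and angle between square_mid's own z axis and vertical below 0.08 rad and linear speed of square below 0.02 m/s and contact force between square and the fingers below 0.3 N), for 0.2 s.
4. the large rectangular box stands flat in the empty part of its own tray and is let go (horizontal distance between large_mid and bay_large below 0.04 m and z of large_mid in the frame of bay_large between 0.018 and 0.026 m and angle between large_mid's own z axis and vertical below 0.08 rad and angle between the x axis of large_mid and the x axis of bay_large, either way round below 0.3 rad and linear speed of large below 0.02 m/s and contact force between large and the fingers below 0.3 N), for 0.2 s.
At the end, for the whole second after the job is handed in: every box stands lid up (within 0.08 rad) and flat on the floor of the tray that holds its kind (height within 4 mm), its centre within 40 mm of the centre of the tray's empty part, let go and at rest; the large box's long side along the tray within 0.3 rad (all of step 1 and all of step 2 and all of step 3 and all of step 4); the robot touches nothing.
It fails at once if a box is tipped over (more than 0.6 rad) (angle between any of small_mid, round_mid, square_mid, large_mid's own z axis and vertical above 0.6 rad).
It fails at once if a box is dropped (falls free at over 0.7 m/s, a drop of 25 mm) ((contact force between small and the fingers below 0.05 N and linear speed of small above 0.7 m/s) or (contact force between round and the fingers below 0.05 N and linear speed of round above 0.7 m/s) or (contact force between square and the fingers below 0.05 N and linear speed of square above 0.7 m/s) or (contact force between large and the fingers below 0.05 N and linear speed of large above 0.7 m/s)).
It fails at once if the roll of tape is moved more than 20 mm (distance of tape_mid from where it was at the start of the episode above 0.02 m).
It also fails if it takes over 128 s, if anything falls off the work surface, if the arm or the gripper's body presses on something with over 40 N, if the wrist force passes 120 N, or if a joint passes its speed limit or range.

## Working session

There is one attempt and no reset: what is moved stays moved. The work goes in short steps, Python scripts to look and compute and a tool call to move; the robot and the scene stay as the last step left them, time stands still between calls to the robot, and variables do not carry over. Pictures are saved under pics/ and viewed, at most 14 in all, crops included, and the job is handed in when it is done.

Besides the shell and the picture viewer there is one more tool, called after ">>>" as name(argument=value, ...) on one line, values as JSON. arm_command: Moves the arm, as the interface text tells. Its arguments: {"type":"object","properties":{"steps":{"type":"array","items":{"type":"object","properties":{"rot":{"type":"array","items":{"type":"number"}},"slide":{"type":"array","items":{"type":"number"}},"grip":{"type":"number"}}}},"newtons":{"type":"number"}},"required":["steps"]}

```bash
mkdir -p pics
cat > h.py <<'E'
import numpy as np,cv2
from bench import sensors,eyes,order
def ray(p,uv,z):
    K=np.array(p["intrinsics"]);T=np.array(p["pose"])
    d=T[:3,:3]@np.linalg.solve(K,[uv[0],uv[1],1.]);o=T[:3,3]
    return o+d*(z-o[2])/d[2]
def save(p,n): cv2.imwrite(f"pics/{n}.png",cv2.cvtColor(p["pixels"],cv2.COLOR_RGB2BGR))
E
python3 - <<'E'
from h import *
s=sensors.read_state();print({k:np.round(s[k],3) for k in ("time","ee_pos","eef_rot","width","ft_force")})
for c in("top","scene"):
    p=eyes.camera(c);save(p,c+"0");print(c,np.round(p["pose"],3).tolist(),np.round(p["intrinsics"],1).tolist())
    for n in "small_mid round_mid square_mid large_mid bay_small bay_round bay_square bay_large tape_mid".split():
        print(n,[(np.round(d["bbox"]).astype(int).tolist(),round(d["conf"],2)) for d in eyes.look_for(n,p)[:4]])
E
```

```text
{'time': np.float64(0.0), 'ee_pos': array([ 0.247, -0.574,  0.222]), 'eef_rot': array([ 0.979,  0.202, -0.   , -0.001]), 'width': np.float64(0.087), 'ft_force': array([ 0.606, -0.52 , -0.625])}
top [[-0.068, -0.977, 0.2, 0.309], [-0.998, 0.067, -0.016, 0.006], [0.002, -0.201, -0.98, 1.397], [0.0, 0.0, 0.0, 1.0]] [[594.4, 0.0, 321.8], [0.0, 594.4, 238.2], [0.0, 0.0, 1.0]]
small_mid [([304, 259, 326, 282], 0.59)]
round_mid [([304, 256, 329, 288], 0.57)]
square_mid [([114, 258, 172, 345], 0.75), ([301, 258, 328, 288], 0.48)]
large_mid [([306, 255, 328, 294], 0.63)]
bay_small [([372, 198, 429, 262], 0.57)]
bay_round [([458, 222, 516, 291], 0.85)]
bay_square [([209, 233, 261, 299], 0.78)]
bay_large [([114, 258, 170, 345], 0.58)]
tape_mid [([290, 182, 326, 220], 0.65)]
scene [[-0.489, 0.607, -0.627, 1.337], [0.872, 0.33, -0.361, 0.418], [-0.012, -0.723, -0.691, 0.922], [0.0, 0.0, 0.0, 1.0]] [[571.6, 0.0, 319.4], [0.0, 571.6, 239.8], [0.0, 0.0, 1.0]]
small_mid [([334, 196, 360, 217], 0.75)]
round_mid [([330, 212, 359, 233], 0.59)]
square_mid [([332, 222, 365, 246], 0.63)]
large_mid [([324, 240, 363, 268], 0.9)]
bay_small [([209, 217, 286, 276], 0.64)]
bay_round [([159, 173, 232, 230], 0.59)]
bay_square [([378, 256, 453, 328], 0.85)]
bay_large [([487, 266, 562, 352], 0.71)]
tape_mid [([282, 283, 326, 323], 0.74), ([322, 233, 367, 268], 0.28)]
```

View pics/top0.png

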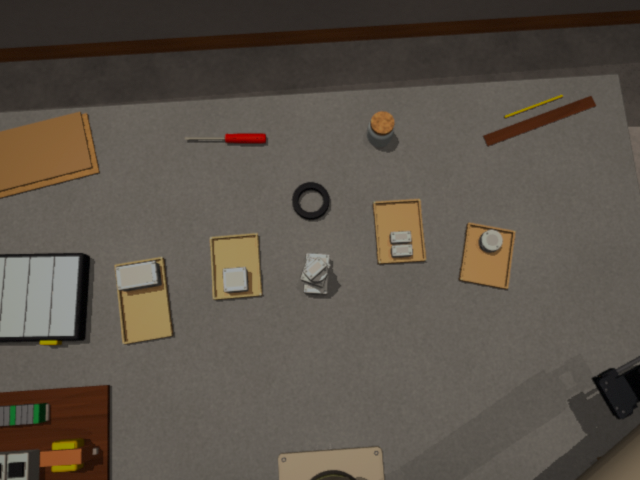

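View pics/scene0.png

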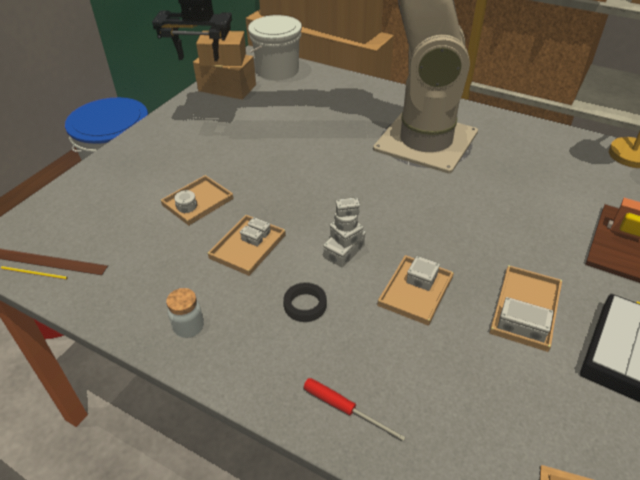

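The top view shows four trays (large at ~(143,300), square (236,266), small (400,231), round (488,256)), the tape at (311,201) and the pile at (316,273). The scene view confirms the stack order at (345,230).

```bash
cat > t.py <<'E'
from h import *
p=eyes.camera("top");im=p["pixels"]
hsv=cv2.cvtColor(im,cv2.COLOR_RGB2HSV)
m=cv2.inRange(hsv,(8,70,60),(30,255,255))
L=dict(small=(142,35,[372,198,429,262],(401,244)),round=(132,36,[458,222,516,291],(491,240)),square=(140,38,[209,233,261,299],(235,280)),large=(178,57,[114,258,172,345],(138,275)))
for n,(l,e,b,st) in L.items():
    mm=np.zeros_like(m);mm[b[1]-4:b[3]+4,b[0]-4:b[2]+4]=m[b[1]-4:b[3]+4,b[0]-4:b[2]+4]
    k,lab,sta,_=cv2.connectedComponentsWithStats(mm);mm=lab==1+np.argmax(sta[1:,4])
    ys,xs=np.nonzero(mm)
    P=np.array([ray(p,(x,y),.016)[:2] for x,y in zip(xs,ys)])
    r=cv2.minAreaRect(P.astype(np.float32)*1000)
    bx=cv2.boxPoints(r)/1000;c=bx.mean(0);e1=bx[1]-bx[0];e2=bx[2]-bx[1]
    u=e1 if np.linalg.norm(e1)>np.linalg.norm(e2) else e2
    u=u/np.linalg.norm(u);s=ray(p,st,.034)[:2]
    if (s-c)@u<0:u=-u
    bay=c-u*(l/2-e)/1000
    print(n,"size",np.round(r[1],0),"exp",l+8,112,"c",c.round(3),"u deg",np.degrees(np.arctan2(u[1],u[0])).round(1),"bay",bay.round(3),"R",np.linalg.norm(bay).round(3))
print("tape",ray(p,(311,201),.024).round(3))
for z,uv in((.146,(315,266)),(.116,(316,270)),(.044,(317,276))):print(z,ray(p,uv,z).round(3))
c=im[235:310,280:352];cv2.imwrite("pics/pile.png",cv2.cvtColor(cv2.resize(c,None,fx=7,fy=7,interpolation=cv2.INTER_CUBIC),cv2.COLOR_RGB2BGR))
p=eyes.camera("scene");c=p["pixels"][185:275,300:390];cv2.imwrite("pics/pile2.png",cv2.cvtColor(cv2.resize(c,None,fx=6,fy=6,interpolation=cv2.INTER_CUBIC),cv2.COLOR_RGB2BGR))
E
python3 t.py
```

```text
small size [117. 155.] exp 150 112 c [ 0.598 -0.2  ] u deg 179.7 bay [ 0.634 -0.201] R 0.665
round size [118. 145.] exp 140 112 c [ 0.525 -0.403] u deg -14.7 bay [ 0.496 -0.395] R 0.634
square size [152. 117.] exp 148 112 c [0.54  0.191] u deg -178.7 bay [0.571 0.192] R 0.603
large size [189. 117.] exp 186 112 c [0.475 0.408] u deg 5.8 bay [0.443 0.405] R 0.6
tape [0.682 0.004 0.024]
0.146 [0.506 0.005 0.146]
0.116 [0.502 0.003 0.116]
0.044 [0.498 0.001 0.044]
```

View pics/pile.png

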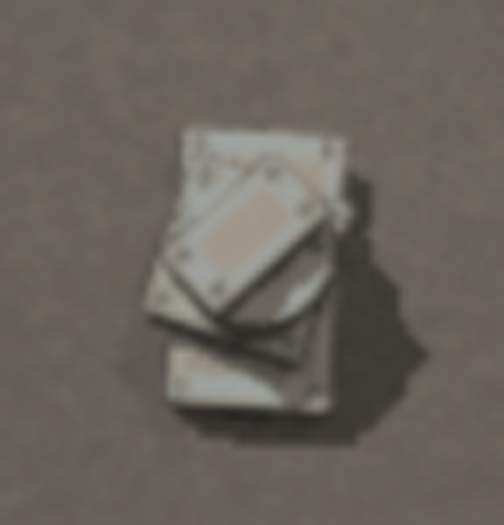

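View pics/pile2.png

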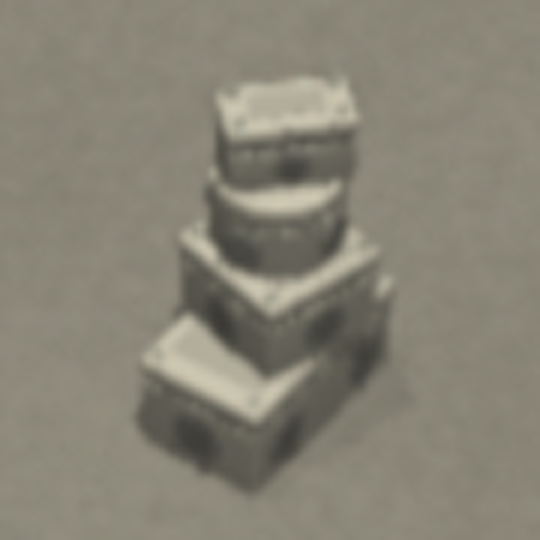

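The pile crop shows the small box's lid corners at about (265,160), (330,210), (218,318), (163,260). The round box, the square box and the large box (lid corners at about (185,130), (345,138), (330,408), (170,403)) are below it.

Run:
```python
from h import *
p=eyes.camera("top")
def q(name,pts,z):
    W=np.array([ray(p,(x/7+280-.5,y/7+235-.5),z)[:2] for x,y in pts])
    print(name,W.mean(0).round(4),[(np.linalg.norm(W[i]-W[i-1])*1000).round(0) for i in range(len(W))],[np.degrees(np.arctan2(*(W[i]-W[i-1])[::-1])).round(0) for i in range(len(W))])
q("small",[(265,160),(330,210),(218,318),(163,260)],.146)
q("large",[(185,130),(345,138),(330,408),(170,403)],.044)
```

```text
small [0.5008 0.0062] [np.float64(44.0), np.float64(25.0), np.float64(47.0), np.float64(24.0)] [np.float64(-49.0), np.float64(-132.0), np.float64(130.0), np.float64(39.0)]
large [0.5055 0.0025] [np.float64(90.0), np.float64(53.0), np.float64(89.0), np.float64(52.0)] [np.float64(-7.0), np.float64(-97.0), np.float64(173.0), np.float64(84.0)]
```

>>> arm_command(steps=[{"slide": [0.018, 0.041, 0.002], "rot": [0, 0, 8], "grip": 1}, {"slide": [0.018, 0.041, 0.002], "rot": [0, 0, 8], "grip": 1}, {"slide": [0.018, 0.041, 0.002], "rot": [0, 0, 8], "grip": 1}, {"slide": [0.018, 0.041, 0.002], "rot": [0, 0, 8], "grip": 1}, {"slide": [0.018, 0.041, 0.002], "rot": [0, 0, 8], "grip": 1}, {"slide": [0.018, 0.041, 0.002], "rot": [0, 0, 8], "grip": 1}, {"slide": [0.018, 0.041, 0.002], "rot": [0, 0, 8], "grip": 1}, {"slide": [0.018, 0.041, 0.002], "rot": [0, 0, 8], "grip": 1}], newtons=20)

```text
time: 2.15
ee_pos: [0.3912, -0.2449, 0.2389]
eef_rot: [0.722, 0.692, -0.0, 0.0]
ft_force: [-0.7, 0.2, 0.1]
width: 0.0867
grip_force: 0.0
```

>>> arm_command(steps=[{"slide": [0.018, 0.041, 0.002], "rot": [0, 0, 8], "grip": 1}, {"slide": [0.018, 0.041, 0.002], "rot": [0, 0, 8], "grip": 1}, {"slide": [0.018, 0.041, 0.002], "rot": [0, 0, 8], "grip": 1}, {"slide": [0.018, 0.041, 0.002], "rot": [0, 0, 8], "grip": 1}, {"slide": [0.018, 0.041, 0.002], "rot": [0, 0, 8], "grip": 1}, {"slide": [0.018, 0.041, 0.002], "rot": [0, 0, 6], "grip": 1}, {"grip": 1}, {"grip": 1}])

```text
schema error: expected keys rot, slide, grip
```

```bash
cat >> h.py <<'E'
from scipy.spatial.transform import Rotation as R
def st():
    s=sensors.read_state();M=R.from_quat(s["eef_rot"]).as_matrix()
    print("t",round(float(s["time"]),2),"tcp",np.round(s["ee_pos"],4),"ydeg",np.degrees(np.arctan2(M[1,1],M[0,1])).round(1),"zax",M[:,2].round(3),"w",np.round(s["width"],4),"gf",np.round(s["grip_force"],1),"ft",np.round(s["ft_force"],1))
    return s
E
python3 - <<'E'
from h import *
st();p=eyes.camera("wrist");save(p,"w1");print(np.round(p["pose"],3).tolist(),np.round(p["intrinsics"],1).tolist())
for n in ("small_mid","round_mid","square_mid","large_mid"): print(n,[(np.round(d["bbox"]).astype(int).tolist(),round(d["conf"],2)) for d in eyes.look_for(n,p)[:3]])
E
```

```text
t 2.15 tcp [ 0.3912 -0.2449  0.2389] ydeg -2.5 zax [ 0.001 -0.001 -1.   ] w 0.0867 gf 0.0 ft [-0.7  0.2  0.1]
[[0.999, -0.042, -0.013, 0.396], [-0.044, -0.951, -0.305, -0.16], [0.001, 0.305, -0.952, 0.401], [0.0, 0.0, 0.0, 1.0]] [[377.4, 0.0, 323.0], [0.0, 377.4, 238.7], [0.0, 0.0, 1.0]]
small_mid []
round_mid [([376, 271, 521, 340], 0.41)]
square_mid []
large_mid []
```

View pics/w1.png

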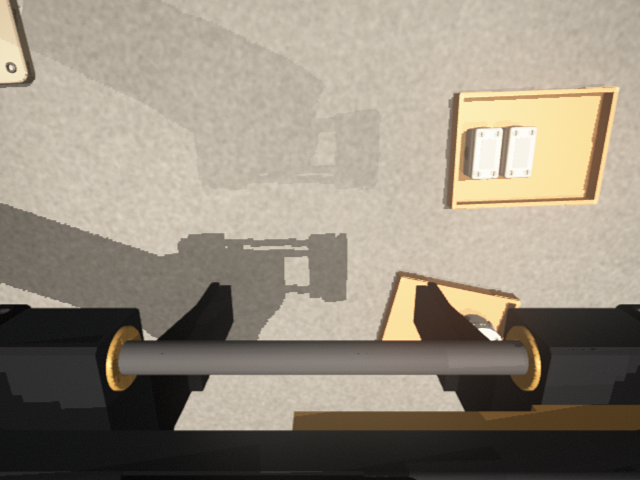

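Every row needs all its keys. The wrist view shows that the camera sits on the tool's +x side: the fingers are in rows 285–390, and the small and round trays are on the right. I'll stop short of the pile so the camera looks down on it.

>>> arm_command(steps=[{"slide": [0.0255, 0.0255, 0.006], "rot": [0, 0, 6.5], "grip": 1}, {"slide": [0.0255, 0.0255, 0.006], "rot": [0, 0, 6.5], "grip": 1}, {"slide": [0.0255, 0.0255, 0.006], "rot": [0, 0, 6.5], "grip": 1}, {"slide": [0.0255, 0.0255, 0.006], "rot": [0, 0, 6.5], "grip": 1}, {"slide": [0.0255, 0.0255, 0.006], "rot": [0, 0, 6.5], "grip": 1}, {"slide": [0.0255, 0.0255, 0.006], "rot": [0, 0, 6.5], "grip": 1}, {"slide": [0.0255, 0.0255, 0.006], "rot": [0, 0, 6.5], "grip": 1}, {"slide": [0, 0, 0], "rot": [0, 0, 0], "grip": 1}], newtons=20)

```text
time: 3.4
ee_pos: [0.5704, -0.0667, 0.2802]
eef_rot: [0.4, 0.917, 0.001, -0.0]
ft_force: [-0.8, -1.0, -0.1]
width: 0.087
grip_force: 0.0
```

Run:
```python
from h import *
st();p=eyes.camera("wrist");save(p,"w2");print(np.round(p["pose"],3).tolist())
import pickle;pickle.dump(p,open("w2.pkl","wb"))
for n in ("small_mid","round_mid","square_mid","large_mid"): print(n,[(np.round(d["bbox"]).astype(int).tolist(),round(d["conf"],2)) for d in eyes.look_for(n,p)[:3]])
```

```text
t 3.4 tcp [ 0.5704 -0.0667  0.2802] ydeg 42.9 zax [-0.     0.002 -1.   ] w 0.087 gf 0.0 ft [-0.8 -1.  -0.1]
[[0.733, 0.648, 0.207, 0.514], [0.68, -0.699, -0.222, -0.004], [0.001, 0.304, -0.953, 0.443], [0.0, 0.0, 0.0, 1.0]]
small_mid []
round_mid [([292, 77, 353, 124], 0.59)]
square_mid [([289, 59, 363, 144], 0.95)]
large_mid [([276, 53, 372, 159], 0.88), ([304, 66, 344, 133], 0.6)]
```

View pics/w2.png

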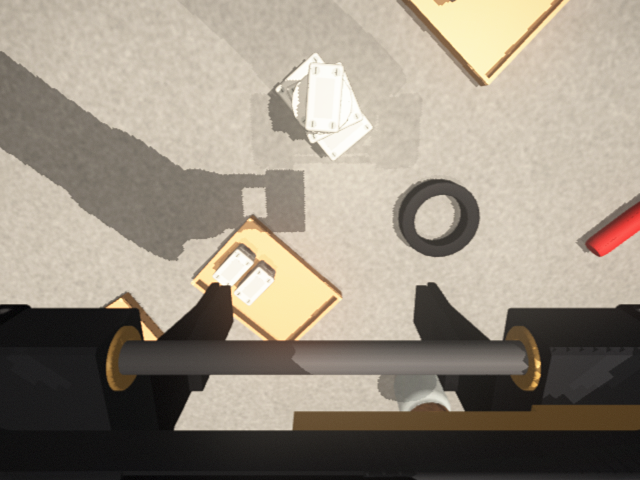

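The small lid shows at about (309,65)–(341,133), with the round, square and large boxes below it. I'll zoom in for their corners.

Run:
```python
import cv2
c=cv2.imread("pics/w2.png")[45:165,265:380];cv2.imwrite("pics/w2c.png",cv2.resize(c,None,fx=5,fy=5,interpolation=cv2.INTER_CUBIC))
```

```text
(no output)
```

View pics/w2c.png

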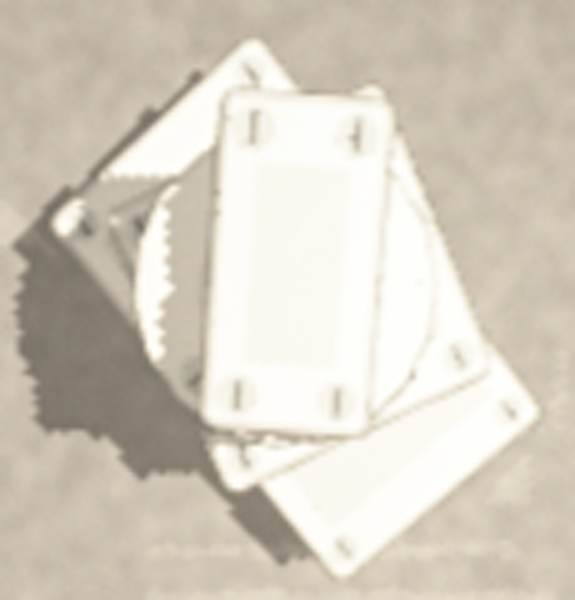

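The zoomed crop shows the lid corners: small (228,90), (392,102), (368,436), (204,424). The round box spans x 133–436, the square has corners (375,88), (495,360), (232,488), and the large has (252,38), (540,410), (345,578), (52,225).

Run:
```python
from h import *
import pickle;p=pickle.load(open("w2.pkl","rb"))
def q(name,pts,z):
    W=np.array([ray(p,(x/5+265-.4,y/5+45-.4),z)[:2] for x,y in pts])
    print(name,W.mean(0).round(4),W.round(3).tolist(),[(np.linalg.norm(W[i]-W[i-1])*1000).round(0) for i in range(len(W))],[np.degrees(np.arctan2(*(W[i]-W[i-1])[::-1])).round(0) for i in range(len(W))])
    return W
q("small",[(228,90),(392,102),(368,436),(204,424)],.146)
q("round",[(133,270),(436,270)],.116)
W=q("square",[(375,88),(495,360),(232,488)],.082);print("sq mid",((W[0]+W[2])/2).round(4))
q("large",[(252,38),(540,410),(345,578),(52,225)],.044)
```

```text
small [0.5051 0.0069] [[0.482, 0.018], [0.5, 0.032], [0.529, -0.003], [0.51, -0.019]] [np.float64(46.0), np.float64(24.0), np.float64(46.0), np.float64(25.0)] [np.float64(128.0), np.float64(39.0), np.float64(-51.0), np.float64(-141.0)]
round [0.5029 0.0063] [[0.485, -0.01], [0.521, 0.023]] [np.float64(49.0), np.float64(49.0)] [np.float64(-137.0), np.float64(43.0)]
square [0.5179 0.0117] [[0.493, 0.04], [0.54, 0.022], [0.52, -0.027]] [np.float64(72.0), np.float64(50.0), np.float64(53.0)] [np.float64(112.0), np.float64(-21.0), np.float64(-112.0)]
sq mid [0.5068 0.0065]
large [0.509 0.004] [[0.468, 0.035], [0.557, 0.024], [0.551, -0.027], [0.461, -0.016]] [np.float64(52.0), np.float64(90.0), np.float64(52.0), np.float64(90.0)] [np.float64(83.0), np.float64(-7.0), np.float64(-97.0), np.float64(173.0)]
```

>>> arm_command(steps=[{"slide": [-0.022, 0.0245, 0], "rot": [0, 0, -3.5], "grip": 1}, {"slide": [-0.022, 0.0245, 0], "rot": [0, 0, 0], "grip": 1}, {"slide": [-0.022, 0.0245, 0], "rot": [0, 0, 0], "grip": 1}, {"slide": [0, 0, -0.045], "rot": [0, 0, 0], "grip": 1}, {"slide": [0, 0, -0.045], "rot": [0, 0, 0], "grip": 1}, {"slide": [0, 0, -0.02], "rot": [0, 0, 0], "grip": 1}, {"slide": [0, 0, 0], "rot": [0, 0, 0], "grip": 1}, {"slide": [0, 0, 0], "rot": [0, 0, 0], "grip": 1}], newtons=12)

```text
time: 4.65
ee_pos: [0.5037, 0.0053, 0.1717]
eef_rot: [0.429, 0.903, 0.0, 0.001]
ft_force: [0.0, 0.4, 0.2]
width: 0.0868
grip_force: 0.0
```

>>> arm_command(steps=[{"slide": [0, 0.0015, -0.025], "rot": [0, 0, 0], "grip": 1}, {"slide": [0, 0, -0.02], "rot": [0, 0, 0], "grip": 1}, {"slide": [0, 0, -0.004], "rot": [0, 0, 0], "grip": 1}, {"slide": [0, 0, 0], "rot": [0, 0, 0], "grip": 1}, {"slide": [0, 0, 0], "rot": [0, 0, 0], "grip": 0.5}, {"slide": [0, 0, 0], "rot": [0, 0, 0], "grip": 0.35}, {"slide": [0, 0, 0], "rot": [0, 0, 0], "grip": 0.2}, {"slide": [0, 0, 0], "rot": [0, 0, 0], "grip": 0.1}], newtons=12)

```text
time: 5.65
ee_pos: [0.5033, 0.0073, 0.1217]
eef_rot: [0.429, 0.904, 0.0, 0.0]
ft_force: [-0.1, -0.1, -0.3]
width: 0.0549
grip_force: 0.0
```

>>> arm_command(steps=[{"slide": [0, 0, 0], "rot": [0, 0, 0], "grip": 0}, {"slide": [0, 0, 0], "rot": [0, 0, 0], "grip": 0}, {"slide": [0, 0, 0], "rot": [0, 0, 0], "grip": 0}, {"slide": [0, 0, 0.005], "rot": [0, 0, 0], "grip": 0}, {"slide": [0, 0, 0.02], "rot": [0, 0, 0], "grip": 0}, {"slide": [0, 0, 0.03], "rot": [0, 0, 0], "grip": 0}, {"slide": [0, 0, 0], "rot": [0, 0, 0], "grip": 0}, {"slide": [0, 0, 0], "rot": [0, 0, 0], "grip": 0}], newtons=12)

```text
time: 6.65
ee_pos: [0.503, 0.0071, 0.1762]
eef_rot: [0.429, 0.904, -0.0, -0.0]
ft_force: [-0.5, -0.4, -1.3]
width: 0.0261
grip_force: 12.0
```

>>> arm_command(steps=[{"slide": [0.0, 0.0, 0], "rot": [0, 0, 8.5], "grip": 0}, {"slide": [0.02, -0.032, 0], "rot": [0, 0, 8.5], "grip": 0}, {"slide": [0.02, -0.032, 0], "rot": [0, 0, 8.5], "grip": 0}, {"slide": [0.024, -0.038, 0], "rot": [0, 0, 8.5], "grip": 0}, {"slide": [0.024, -0.038, 0], "rot": [0, 0, 8.5], "grip": 0}, {"slide": [0.023, -0.036, 0], "rot": [0, 0, 8.5], "grip": 0}, {"slide": [0.02, -0.032, 0], "rot": [0, 0, 0], "grip": 0}, {"slide": [0, 0, -0.04], "rot": [0, 0, 0], "grip": 0}], newtons=12)

```text
time: 7.65
ee_pos: [0.636, -0.2044, 0.1367]
eef_rot: [-0.0, 1.0, -0.001, 0.002]
ft_force: [-0.2, 0.4, -0.8]
width: 0.0256
grip_force: 12.0
```

>>> arm_command(steps=[{"slide": [0, 0, -0.04], "rot": [0, 0, 0], "grip": 0}, {"slide": [0, 0, -0.03], "rot": [0, 0, 0], "grip": 0}, {"slide": [0, 0, 0], "rot": [0, 0, 0], "grip": 0}, {"slide": [0, 0, 0], "rot": [0, 0, 0], "grip": 0}, {"slide": [0, 0, 0], "rot": [0, 0, 0], "grip": 0}, {"slide": [0, 0, 0], "rot": [0, 0, 0], "grip": 0}, {"slide": [0, 0, 0], "rot": [0, 0, 0], "grip": 0}, {"slide": [0, 0, 0], "rot": [0, 0, 0], "grip": 0}], newtons=12)

```text
time: 8.65
ee_pos: [0.6343, -0.2008, 0.0668]
eef_rot: [-0.002, 1.0, -0.0, 0.0]
ft_force: [0.6, -0.1, 0.4]
width: 0.0257
grip_force: 12.0
```

Run:
```python
from h import *
st()
```

```text
t 8.65 tcp [ 0.6343 -0.2008  0.0668] ydeg 90.2 zax [ 0. -0. -1.] w 0.0257 gf 12.0 ft [ 0.6 -0.1  0.4]
```

>>> arm_command(steps=[{"slide": [0, 0, -0.025], "rot": [0, 0, 0], "grip": 0}, {"slide": [0, 0, -0.02], "rot": [0, 0, 0], "grip": 0}, {"slide": [0, 0, -0.008], "rot": [0, 0, 0], "grip": 0}, {"slide": [0, 0, -0.002], "rot": [0, 0, 0], "grip": 0}, {"slide": [0, 0, -0.001], "rot": [0, 0, 0], "grip": 0}, {"slide": [0, 0, -0.001], "rot": [0, 0, 0], "grip": 0}, {"slide": [0, 0, 0], "rot": [0, 0, 0], "grip": 0}, {"slide": [0, 0, 0], "rot": [0, 0, 0], "grip": 0}], newtons=12)

```text
time: 9.65
ee_pos: [0.6343, -0.2008, 0.0098]
eef_rot: [-0.002, 1.0, -0.0, 0.0]
ft_force: [1.0, 0.1, 0.1]
width: 0.0258
grip_force: 12.0
```

>>> arm_command(steps=[{"slide": [0, 0, 0], "rot": [0, 0, 0], "grip": 0.35}, {"slide": [0, 0, 0], "rot": [0, 0, 0], "grip": 0.45}, {"slide": [0, 0, 0], "rot": [0, 0, 0], "grip": 0.5}, {"slide": [0, 0, 0], "rot": [0, 0, 0], "grip": 0.5}, {"slide": [0, 0, 0], "rot": [0, 0, 0], "grip": 0.5}, {"slide": [0, 0, 0.03], "rot": [0, 0, 0], "grip": 0.5}, {"slide": [0, 0, 0.05], "rot": [0, 0, 0], "grip": 0.5}, {"slide": [0, 0, 0.06], "rot": [0, 0, 0], "grip": 1}], newtons=12)

```text
time: 10.65
ee_pos: [0.6335, -0.2006, 0.1502]
eef_rot: [-0.002, 1.0, 0.0, -0.001]
ft_force: [0.6, -0.8, -0.3]
width: 0.048
grip_force: 0.0
```

>>> arm_command(steps=[{"slide": [-0.005, 0.03, 0.02], "rot": [0, 0, -5], "grip": 1}, {"slide": [-0.005, 0.03, 0.02], "rot": [0, 0, -5], "grip": 1}, {"slide": [-0.005, 0.03, 0.02], "rot": [0, 0, -5], "grip": 1}, {"slide": [-0.006, 0.03, 0.02], "rot": [0, 0, 0], "grip": 1}, {"slide": [-0.006, 0.03, 0.02], "rot": [0, 0, 0], "grip": 1}, {"slide": [-0.006, 0.03, 0.02], "rot": [0, 0, 0], "grip": 1}, {"slide": [0, 0, 0], "rot": [0, 0, 0], "grip": 1}, {"slide": [0, 0, 0], "rot": [0, 0, 0], "grip": 1}], newtons=15)

```text
time: 11.65
ee_pos: [0.6012, -0.0216, 0.2691]
eef_rot: [0.129, 0.992, -0.0, -0.0]
ft_force: [0.3, -0.3, -0.4]
width: 0.0869
grip_force: 0.0
```

```bash
cat > look.py <<'E'
from h import *
import sys,pickle
st();p=eyes.camera("wrist");save(p,sys.argv[1]);pickle.dump(p,open(sys.argv[1]+".pkl","wb"))
for n,z in (("small_mid",.034),("round_mid",.116),("square_mid",.082),("large_mid",.044)):
    for d in eyes.look_for(n,p)[:3]:
        b=d["bbox"];c=((b[0]+b[2])/2,(b[1]+b[3])/2)
        print(n,np.round(b).astype(int).tolist(),round(d["conf"],2),ray(p,c,z).round(4))
E
python3 look.py w3
python3 -c "
import cv2
c=cv2.imread('pics/w3.png');cv2.imwrite('pics/w3c.png',cv2.resize(c[0:300,180:560],None,fx=2,fy=2,interpolation=cv2.INTER_CUBIC))"
```

```text
t 11.65 tcp [ 0.6012 -0.0216  0.2691] ydeg 75.2 zax [-0.    -0.001 -1.   ] w 0.0869 gf 0.0 ft [ 0.3 -0.3 -0.4]
small_mid [160, 242, 200, 288] 0.88 [ 0.6325 -0.1963  0.034 ]
round_mid [292, 64, 354, 128] 0.72 [0.5045 0.0051 0.116 ]
square_mid [295, 62, 359, 136] 0.83 [0.506  0.0081 0.082 ]
large_mid [290, 52, 356, 155] 0.77 [0.5074 0.0036 0.044 ]
```

View pics/w3c.png

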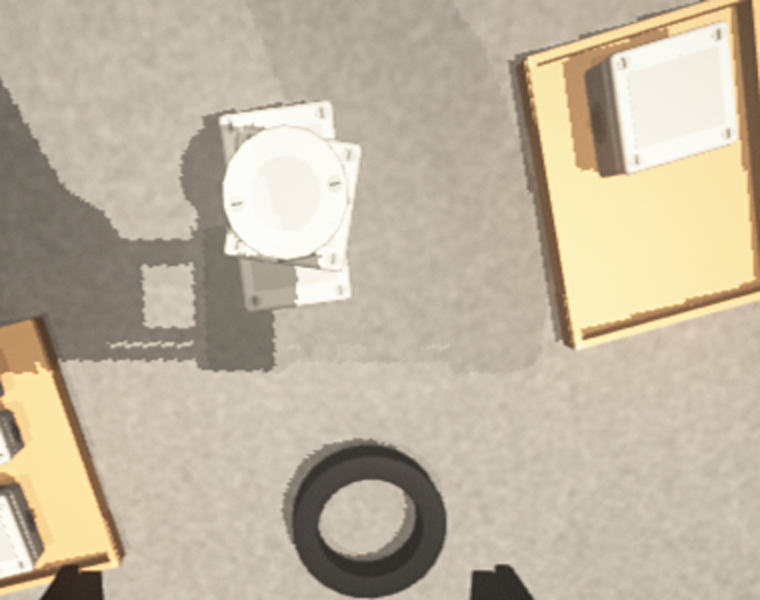

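The crop shows the round box untouched on the square one at (285,190). The network puts the small box in its tray at (0.633, −0.196), about 5 mm from the bay point. Next is the round box.

>>> arm_command(steps=[{"slide": [-0.0325, 0.009, 0], "rot": [0, 0, 0], "grip": 1}, {"slide": [-0.0325, 0.009, 0], "rot": [0, 0, 0], "grip": 1}, {"slide": [-0.0325, 0.0095, -0.02], "rot": [0, 0, 0], "grip": 1}, {"slide": [0, 0, -0.045], "rot": [0, 0, 0], "grip": 1}, {"slide": [0, 0, -0.045], "rot": [0, 0, 0], "grip": 1}, {"slide": [0, 0, -0.023], "rot": [0, 0, 0], "grip": 1}, {"slide": [0, 0, 0], "rot": [0, 0, 0], "grip": 1}, {"slide": [0, 0, 0], "rot": [0, 0, 0], "grip": 1}], newtons=15)

```text
time: 12.9
ee_pos: [0.5044, 0.0067, 0.1376]
eef_rot: [0.128, 0.992, 0.0, 0.001]
ft_force: [-0.5, 0.0, -0.0]
width: 0.0875
grip_force: 0.0
```

>>> arm_command(steps=[{"slide": [0, -0.0005, -0.025], "rot": [0, 0, 0], "grip": 1}, {"slide": [0, 0, -0.02], "rot": [0, 0, 0], "grip": 1}, {"slide": [0, 0, -0.006], "rot": [0, 0, 0], "grip": 1}, {"slide": [0, 0, 0], "rot": [0, 0, 0], "grip": 0.8}, {"slide": [0, 0, 0], "rot": [0, 0, 0], "grip": 0.7}, {"slide": [0, 0, 0], "rot": [0, 0, 0], "grip": 0.6}, {"slide": [0, 0, 0], "rot": [0, 0, 0], "grip": 0.5}, {"slide": [0, 0, 0], "rot": [0, 0, 0], "grip": 0.4}], newtons=15)

```text
time: 13.9
ee_pos: [0.5038, 0.0061, 0.0858]
eef_rot: [0.128, 0.992, -0.0, 0.0]
ft_force: [-0.3, -0.3, 2.1]
width: 0.0493
grip_force: 15.0
```

>>> arm_command(steps=[{"slide": [0, 0, 0], "rot": [0, 0, 0], "grip": 0.3}, {"slide": [0, 0, 0], "rot": [0, 0, 0], "grip": 0.3}, {"slide": [0, 0, 0.005], "rot": [0, 0, 0], "grip": 0.3}, {"slide": [0, 0, 0.02], "rot": [0, 0, 0], "grip": 0.3}, {"slide": [0, 0, 0.03], "rot": [0, 0, 0], "grip": 0.3}, {"slide": [0, 0, 0.03], "rot": [0, 0, 0], "grip": 0.3}, {"slide": [0, 0, 0], "rot": [0, 0, 0], "grip": 0.3}, {"slide": [0, 0, 0], "rot": [0, 0, 0], "grip": 0.3}], newtons=15)

```text
time: 14.9
ee_pos: [0.5033, 0.0062, 0.1699]
eef_rot: [0.128, 0.992, -0.0, -0.0]
ft_force: [-0.2, -0.3, -0.0]
width: 0.0495
grip_force: 15.0
```

>>> arm_command(steps=[{"slide": [-0.001, -0.025, 0], "rot": [0, 0, 0], "grip": 0.3}, {"slide": [-0.001, -0.05, 0], "rot": [0, 0, 0], "grip": 0.3}, {"slide": [-0.001, -0.055, 0], "rot": [0, 0, 0], "grip": 0.3}, {"slide": [-0.001, -0.055, 0], "rot": [0, 0, 0], "grip": 0.3}, {"slide": [-0.001, -0.055, 0], "rot": [0, 0, 0], "grip": 0.3}, {"slide": [-0.001, -0.055, 0], "rot": [0, 0, 0], "grip": 0.3}, {"slide": [-0.001, -0.055, 0], "rot": [0, 0, 0], "grip": 0.3}, {"slide": [0, -0.05, 0], "rot": [0, 0, 0], "grip": 0.3}], newtons=15)

```text
time: 15.9
ee_pos: [0.4957, -0.3955, 0.1689]
eef_rot: [0.129, 0.992, 0.001, -0.001]
ft_force: [0.3, 0.3, -0.7]
width: 0.0498
grip_force: 15.0
```

>>> arm_command(steps=[{"slide": [0, 0, 0], "rot": [0, 0, 0], "grip": 0.3}, {"slide": [0, 0, -0.03], "rot": [0, 0, 0], "grip": 0.3}, {"slide": [0, 0, -0.04], "rot": [0, 0, 0], "grip": 0.3}, {"slide": [0, 0, -0.03], "rot": [0, 0, 0], "grip": 0.3}, {"slide": [0, 0, -0.02], "rot": [0, 0, 0], "grip": 0.3}, {"slide": [0, 0, 0], "rot": [0, 0, 0], "grip": 0.3}, {"slide": [0, 0, 0], "rot": [0, 0, 0], "grip": 0.3}, {"slide": [0, 0, 0], "rot": [0, 0, 0], "grip": 0.3}], newtons=15)

```text
time: 16.9
ee_pos: [0.4975, -0.3942, 0.052]
eef_rot: [0.128, 0.992, -0.0, 0.001]
ft_force: [-0.8, -0.6, -1.0]
width: 0.0494
grip_force: 15.0
```

Run:
```python
from h import *
st()
```

```text
t 16.9 tcp [ 0.4975 -0.3942  0.052 ] ydeg 75.2 zax [ 0.002 -0.001 -1.   ] w 0.0494 gf 15.0 ft [-0.8 -0.6 -1. ]
```

>>> arm_command(steps=[{"slide": [0, 0, -0.02], "rot": [0, 0, 0], "grip": 0.3}, {"slide": [0, 0, -0.015], "rot": [0, 0, 0], "grip": 0.3}, {"slide": [0, 0, -0.006], "rot": [0, 0, 0], "grip": 0.3}, {"slide": [0, 0, -0.002], "rot": [0, 0, 0], "grip": 0.3}, {"slide": [0, 0, -0.001], "rot": [0, 0, 0], "grip": 0.3}, {"slide": [0, 0, 0], "rot": [0, 0, 0], "grip": 0.3}, {"slide": [0, 0, 0], "rot": [0, 0, 0], "grip": 0.3}, {"slide": [0, 0, 0], "rot": [0, 0, 0], "grip": 0.3}], newtons=15)

```text
time: 17.9
ee_pos: [0.4967, -0.3936, 0.0075]
eef_rot: [0.128, 0.992, 0.0, -0.0]
ft_force: [-5.7, 3.2, 10.4]
width: 0.0497
grip_force: 15.0
```

>>> arm_command(steps=[{"slide": [0, 0, 0], "rot": [0, 0, 0], "grip": 0.6}, {"slide": [0, 0, 0], "rot": [0, 0, 0], "grip": 0.65}, {"slide": [0, 0, 0], "rot": [0, 0, 0], "grip": 0.7}, {"slide": [0, 0, 0], "rot": [0, 0, 0], "grip": 0.7}, {"slide": [0, 0, 0], "rot": [0, 0, 0], "grip": 0.7}, {"slide": [0, 0, 0.03], "rot": [0, 0, 0], "grip": 0.7}, {"slide": [0, 0, 0.05], "rot": [0, 0, 0], "grip": 0.7}, {"slide": [0, 0, 0.06], "rot": [0, 0, 0], "grip": 1}], newtons=15)

```text
time: 18.9
ee_pos: [0.4962, -0.3933, 0.1472]
eef_rot: [0.128, 0.992, 0.001, -0.001]
ft_force: [0.9, -1.4, 0.7]
width: 0.0649
grip_force: 0.0
```

>>> arm_command(steps=[{"slide": [0.013, 0.045, 0.015], "rot": [0, 0, -3], "grip": 1}, {"slide": [0.013, 0.045, 0.015], "rot": [0, 0, -3], "grip": 1}, {"slide": [0.013, 0.045, 0.015], "rot": [0, 0, 0], "grip": 1}, {"slide": [0.013, 0.045, 0.015], "rot": [0, 0, 0], "grip": 1}, {"slide": [0.013, 0.045, 0.015], "rot": [0, 0, 0], "grip": 1}, {"slide": [0.013, 0.045, 0.015], "rot": [0, 0, 0], "grip": 1}, {"slide": [0.013, 0.045, 0.015], "rot": [0, 0, 0], "grip": 1}, {"slide": [0.013, 0.045, 0.015], "rot": [0, 0, 0], "grip": 1}], newtons=15)

```text
time: 19.9
ee_pos: [0.601, -0.0323, 0.2672]
eef_rot: [0.18, 0.984, -0.0, 0.0]
ft_force: [1.1, 0.0, -0.1]
width: 0.0872
grip_force: 0.0
```

>>> arm_command(steps=[{"slide": [0, 0, 0], "rot": [0, 0, 0], "grip": 1}, {"slide": [0, 0, 0], "rot": [0, 0, 0], "grip": 1}, {"slide": [0, 0, 0], "rot": [0, 0, 0], "grip": 1}, {"slide": [0, 0, 0], "rot": [0, 0, 0], "grip": 1}, {"slide": [0, 0, 0], "rot": [0, 0, 0], "grip": 1}, {"slide": [0, 0, 0], "rot": [0, 0, 0], "grip": 1}, {"slide": [0, 0, 0], "rot": [0, 0, 0], "grip": 1}, {"slide": [0, 0, 0], "rot": [0, 0, 0], "grip": 1}], newtons=15)

```text
time: 20.9
ee_pos: [0.6008, -0.0337, 0.2666]
eef_rot: [0.18, 0.984, 0.0, -0.0]
ft_force: [0.1, 0.2, 0.1]
width: 0.0866
grip_force: 0.0
```

```bash
python3 look.py w4
python3 - <<'E'
from h import *
c=cv2.imread('pics/w4.png');a=cv2.resize(c[40:170,250:400],(400,347),interpolation=cv2.INTER_CUBIC)
p=eyes.camera("top");save(p,"top4");t=cv2.imread("pics/top4.png")[190:300,365:525]
t=cv2.resize(t,(400,275),interpolation=cv2.INTER_CUBIC)
cv2.imwrite("pics/w4c.png",np.hstack([a,np.vstack([t,np.zeros((72,400,3),np.uint8)])]))
E
```

```text
t 20.9 tcp [ 0.6008 -0.0337  0.2666] ydeg 69.3 zax [ 0.  0. -1.] w 0.0866 gf 0.0 ft [0.1 0.2 0.1]
small_mid [179, 253, 216, 297] 0.97 [ 0.6308 -0.1965  0.034 ]
small_mid [297, 59, 356, 133] 0.39 [0.5048 0.0074 0.034 ]
round_mid [3, 203, 23, 244] 0.63 [ 0.5092 -0.283   0.116 ]
square_mid [295, 57, 356, 130] 0.78 [0.5047 0.0058 0.082 ]
square_mid [109, 169, 260, 318] 0.41 [ 0.5835 -0.1692  0.082 ]
square_mid [0, 184, 74, 305] 0.16 [ 0.5337 -0.3038  0.082 ]
large_mid [286, 44, 360, 157] 0.65 [0.5079 0.0028 0.044 ]
```

View pics/w4c.png

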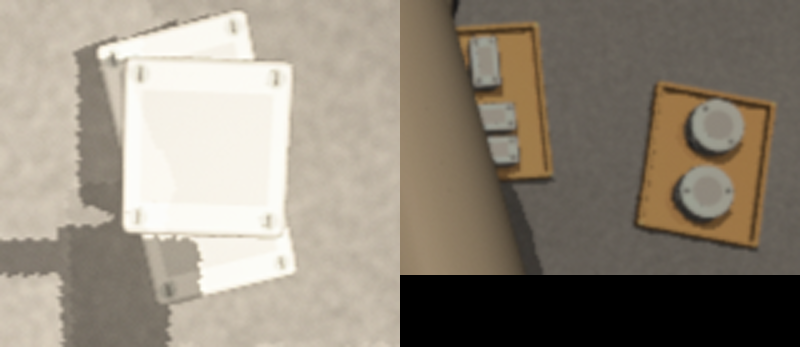

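The round box stands in its tray next to the stock round one. The square lid has crop corners (125,58), (292,66), (284,238), (122,232), so its centre is about (0.5055, 0.007) and it is turned about −2° from the tool.

>>> arm_command(steps=[{"slide": [-0.032, 0.0135, 0], "rot": [0, 0, -2], "grip": 1}, {"slide": [-0.032, 0.0135, 0], "rot": [0, 0, 0], "grip": 1}, {"slide": [-0.0315, 0.0135, -0.03], "rot": [0, 0, 0], "grip": 1}, {"slide": [0, 0, -0.045], "rot": [0, 0, 0], "grip": 1}, {"slide": [0, 0, -0.045], "rot": [0, 0, 0], "grip": 1}, {"slide": [0, 0, -0.045], "rot": [0, 0, 0], "grip": 1}, {"slide": [0, 0, 0], "rot": [0, 0, 0], "grip": 1}, {"slide": [0, 0, 0], "rot": [0, 0, 0], "grip": 1}], newtons=20)

```text
time: 22.2
ee_pos: [0.5062, 0.007, 0.1033]
eef_rot: [0.197, 0.98, 0.0, 0.001]
ft_force: [0.1, -0.5, 1.7]
width: 0.0871
grip_force: 0.0
```

>>> arm_command(steps=[{"slide": [0, 0, -0.025], "rot": [0, 0, 0], "grip": 1}, {"slide": [0, 0, -0.02], "rot": [0, 0, 0], "grip": 1}, {"slide": [0, 0, 0], "rot": [0, 0, 0], "grip": 1}, {"slide": [0, 0, 0], "rot": [0, 0, 0], "grip": 0.8}, {"slide": [0, 0, 0], "rot": [0, 0, 0], "grip": 0.7}, {"slide": [0, 0, 0], "rot": [0, 0, 0], "grip": 0.6}, {"slide": [0, 0, 0], "rot": [0, 0, 0], "grip": 0.5}, {"slide": [0, 0, 0], "rot": [0, 0, 0], "grip": 0.4}], newtons=20)

```text
time: 23.2
ee_pos: [0.5054, 0.0067, 0.0568]
eef_rot: [0.197, 0.98, 0.0, 0.0]
ft_force: [-0.7, -0.4, 3.4]
width: 0.0538
grip_force: 20.0
```

>>> arm_command(steps=[{"slide": [0, 0, 0], "rot": [0, 0, 0], "grip": 0.3}, {"slide": [0, 0, 0], "rot": [0, 0, 0], "grip": 0.3}, {"slide": [0, 0, 0.005], "rot": [0, 0, 0], "grip": 0.3}, {"slide": [0, 0, 0.02], "rot": [0, 0, 0], "grip": 0.3}, {"slide": [0, 0, 0.03], "rot": [0, 0, 0], "grip": 0.3}, {"slide": [0, 0, 0.03], "rot": [0, 0, 0], "grip": 0.3}, {"slide": [0, 0, 0], "rot": [0, 0, 0], "grip": 0.3}, {"slide": [0, 0, 0], "rot": [0, 0, 0], "grip": 0.3}], newtons=20)

```text
time: 24.2
ee_pos: [0.5047, 0.0066, 0.1407]
eef_rot: [0.197, 0.98, -0.0, -0.001]
ft_force: [-0.5, 0.4, -1.4]
width: 0.0537
grip_force: 20.0
```

>>> arm_command(steps=[{"slide": [0.01, 0.025, 0], "rot": [0, 0, 6], "grip": 0.3}, {"slide": [0.015, 0.042, 0], "rot": [0, 0, 6], "grip": 0.3}, {"slide": [0.015, 0.042, 0], "rot": [0, 0, 6], "grip": 0.3}, {"slide": [0.015, 0.042, 0], "rot": [0, 0, 6], "grip": 0.3}, {"slide": [0.011, 0.035, 0], "rot": [0, 0, 0], "grip": 0.3}, {"slide": [0, 0, 0], "rot": [0, 0, 0], "grip": 0.3}, {"slide": [0, 0, -0.03], "rot": [0, 0, 0], "grip": 0.3}, {"slide": [0, 0, -0.04], "rot": [0, 0, 0], "grip": 0.3}], newtons=20)

```text
time: 25.2
ee_pos: [0.5713, 0.1918, 0.0703]
eef_rot: [-0.011, 1.0, -0.0, 0.0]
ft_force: [0.4, -0.1, -2.2]
width: 0.054
grip_force: 20.0
```

>>> arm_command(steps=[{"slide": [0, 0, -0.015], "rot": [0, 0, 0], "grip": 0.3}, {"slide": [0, 0, 0], "rot": [0, 0, 0], "grip": 0.3}, {"slide": [0, 0, 0], "rot": [0, 0, 0], "grip": 0.3}, {"slide": [0, 0, 0], "rot": [0, 0, 0], "grip": 0.3}, {"slide": [0, 0, 0], "rot": [0, 0, 0], "grip": 0.3}, {"slide": [0, 0, 0], "rot": [0, 0, 0], "grip": 0.3}, {"slide": [0, 0, 0], "rot": [0, 0, 0], "grip": 0.3}, {"slide": [0, 0, 0], "rot": [0, 0, 0], "grip": 0.3}], newtons=20)

```text
time: 26.2
ee_pos: [0.5712, 0.1927, 0.0566]
eef_rot: [-0.011, 1.0, 0.0, -0.0]
ft_force: [-0.8, -0.4, -0.7]
width: 0.0538
grip_force: 20.0
```

Run:
```python
from h import *
st()
```

```text
t 26.2 tcp [0.5712 0.1927 0.0566] ydeg 91.3 zax [-0.  0. -1.] w 0.0538 gf 20.0 ft [-0.8 -0.4 -0.7]
```

Down 0.040 to 0.0168.

>>> arm_command(steps=[{"slide": [0, 0, -0.02], "rot": [0, 0, 0], "grip": 0.3}, {"slide": [0, 0, -0.012], "rot": [0, 0, 0], "grip": 0.3}, {"slide": [0, 0, -0.005], "rot": [0, 0, 0], "grip": 0.3}, {"slide": [0, 0, -0.002], "rot": [0, 0, 0], "grip": 0.3}, {"slide": [0, 0, -0.0005], "rot": [0, 0, 0], "grip": 0.3}, {"slide": [0, 0, 0], "rot": [0, 0, 0], "grip": 0.3}, {"slide": [0, 0, 0], "rot": [0, 0, 0], "grip": 0.3}, {"slide": [0, 0, 0], "rot": [0, 0, 0], "grip": 0.3}], newtons=20)

```text
time: 27.2
ee_pos: [0.5713, 0.1927, 0.0173]
eef_rot: [-0.011, 1.0, 0.0, 0.0]
ft_force: [-0.3, 0.1, -1.0]
width: 0.0537
grip_force: 20.0
```

>>> arm_command(steps=[{"slide": [0, 0, 0], "rot": [0, 0, 0], "grip": 0.65}, {"slide": [0, 0, 0], "rot": [0, 0, 0], "grip": 0.7}, {"slide": [0, 0, 0], "rot": [0, 0, 0], "grip": 0.72}, {"slide": [0, 0, 0], "rot": [0, 0, 0], "grip": 0.72}, {"slide": [0, 0, 0], "rot": [0, 0, 0], "grip": 0.72}, {"slide": [0, 0, 0.03], "rot": [0, 0, 0], "grip": 0.72}, {"slide": [0, 0, 0.05], "rot": [0, 0, 0], "grip": 0.72}, {"slide": [0, 0, 0.06], "rot": [0, 0, 0], "grip": 1}], newtons=20)

```text
time: 28.2
ee_pos: [0.5706, 0.1924, 0.1579]
eef_rot: [-0.011, 1.0, -0.0, -0.001]
ft_force: [0.1, -0.2, 0.3]
width: 0.0671
grip_force: 0.0
```

>>> arm_command(steps=[{"slide": [0, 0, 0.04], "rot": [0, 0, 0], "grip": 1}, {"slide": [0.0065, -0.033, 0.02], "rot": [0, 0, -4], "grip": 1}, {"slide": [0.0065, -0.034, 0.02], "rot": [0, 0, -4], "grip": 1}, {"slide": [0.0065, -0.034, 0.01], "rot": [0, 0, 0], "grip": 1}, {"slide": [0.0065, -0.034, 0.01], "rot": [0, 0, 0], "grip": 1}, {"slide": [0.0065, -0.034, 0.01], "rot": [0, 0, 0], "grip": 1}, {"slide": [0.0065, -0.033, 0], "rot": [0, 0, 0], "grip": 1}, {"slide": [0, 0, 0], "rot": [0, 0, 0], "grip": 1}], newtons=30)

```text
time: 29.2
ee_pos: [0.6106, -0.0128, 0.2667]
eef_rot: [0.061, 0.998, -0.001, -0.0]
ft_force: [0.3, 0.5, -0.3]
width: 0.0871
grip_force: 0.0
```

```bash
python3 look.py w5
python3 -c "
import cv2
c=cv2.imread('pics/w5.png');cv2.imwrite('pics/w5c.png',cv2.resize(c[0:300,240:640],None,fx=2,fy=2,interpolation=cv2.INTER_CUBIC))"
```

```text
t 29.2 tcp [ 0.6106 -0.0128  0.2667] ydeg 83.0 zax [-0.    -0.001 -1.   ] w 0.0871 gf 0.0 ft [ 0.3  0.5 -0.3]
small_mid [142, 216, 180, 262] 0.74 [ 0.6319 -0.1941  0.034 ]
square_mid [484, 106, 549, 172] 0.61 [0.5669 0.1669 0.082 ]
large_mid [298, 44, 357, 147] 0.93 [0.5078 0.0047 0.044 ]
```

View pics/w5c.png

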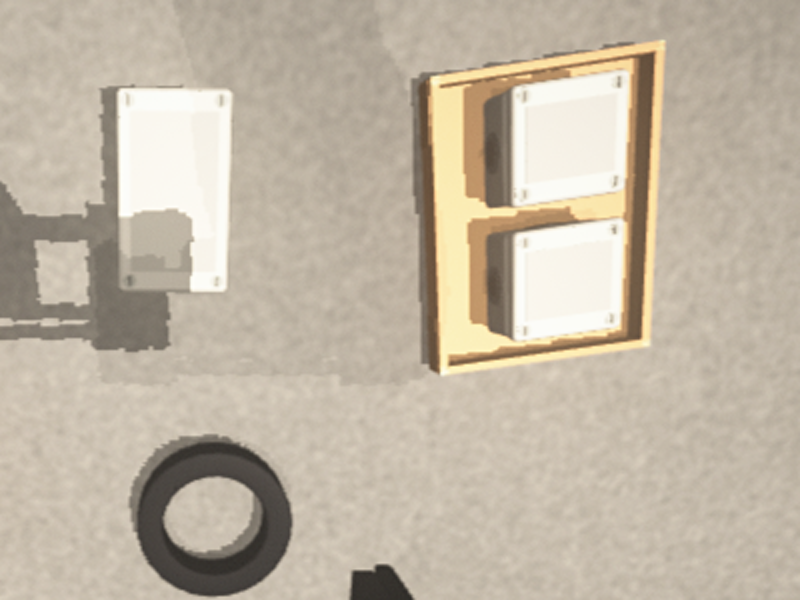

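The square box is in its tray at (570,280), and the large box, centred at (175,190), lines up with the tool.

>>> arm_command(steps=[{"slide": [-0.034, 0.0055, -0.02], "rot": [0, 0, 0], "grip": 1}, {"slide": [-0.034, 0.0055, -0.02], "rot": [0, 0, 0], "grip": 1}, {"slide": [-0.0345, 0.0055, -0.02], "rot": [0, 0, 0], "grip": 1}, {"slide": [0, 0, -0.045], "rot": [0, 0, 0], "grip": 1}, {"slide": [0, 0, -0.045], "rot": [0, 0, 0], "grip": 1}, {"slide": [0, 0, -0.04], "rot": [0, 0, 0], "grip": 1}, {"slide": [0, 0, 0], "rot": [0, 0, 0], "grip": 1}, {"slide": [0, 0, 0], "rot": [0, 0, 0], "grip": 1}], newtons=30)

```text
time: 30.45
ee_pos: [0.5086, 0.0079, 0.0787]
eef_rot: [0.058, 0.998, 0.0, 0.001]
ft_force: [1.3, 0.3, -0.7]
width: 0.0868
grip_force: 0.0
```

>>> arm_command(steps=[{"slide": [0, 0, -0.035], "rot": [0, 0, 0], "grip": 1}, {"slide": [0, 0, -0.025], "rot": [0, 0, 0], "grip": 1}, {"slide": [0, 0, 0], "rot": [0, 0, 0], "grip": 1}, {"slide": [0, 0, 0], "rot": [0, 0, 0], "grip": 0.8}, {"slide": [0, 0, 0], "rot": [0, 0, 0], "grip": 0.7}, {"slide": [0, 0, 0], "rot": [0, 0, 0], "grip": 0.6}, {"slide": [0, 0, 0], "rot": [0, 0, 0], "grip": 0.5}, {"slide": [0, 0, 0], "rot": [0, 0, 0], "grip": 0.4}], newtons=30)

```text
time: 31.45
ee_pos: [0.508, 0.007, 0.0174]
eef_rot: [0.059, 0.998, -0.0, 0.0]
ft_force: [-0.5, -0.6, 5.5]
width: 0.0535
grip_force: 30.0
```

>>> arm_command(steps=[{"slide": [0, 0, 0], "rot": [0, 0, 0], "grip": 0.3}, {"slide": [0, 0, 0], "rot": [0, 0, 0], "grip": 0.3}, {"slide": [0, 0, 0.005], "rot": [0, 0, 0], "grip": 0.3}, {"slide": [0, 0, 0.02], "rot": [0, 0, 0], "grip": 0.3}, {"slide": [0, 0, 0.04], "rot": [0, 0, 0], "grip": 0.3}, {"slide": [0, 0, 0.04], "rot": [0, 0, 0], "grip": 0.3}, {"slide": [0, 0, 0.04], "rot": [0, 0, 0], "grip": 0.3}, {"slide": [0, 0, 0], "rot": [0, 0, 0], "grip": 0.3}], newtons=30)

```text
time: 32.45
ee_pos: [0.5096, 0.0077, 0.1661]
eef_rot: [0.059, 0.998, -0.0, 0.003]
ft_force: [-0.0, -0.4, -0.9]
width: 0.0538
grip_force: 30.0
```

>>> arm_command(steps=[{"slide": [-0.004, 0.03, 0], "rot": [0, 0, 2.6], "grip": 0.3}, {"slide": [-0.009, 0.053, 0], "rot": [0, 0, 2.6], "grip": 0.3}, {"slide": [-0.009, 0.053, 0], "rot": [0, 0, 2.6], "grip": 0.3}, {"slide": [-0.009, 0.053, 0], "rot": [0, 0, 2.6], "grip": 0.3}, {"slide": [-0.009, 0.053, 0], "rot": [0, 0, 2.6], "grip": 0.3}, {"slide": [-0.009, 0.053, 0], "rot": [0, 0, 0], "grip": 0.3}, {"slide": [-0.009, 0.053, 0], "rot": [0, 0, 0], "grip": 0.3}, {"slide": [-0.008, 0.05, 0], "rot": [0, 0, 0], "grip": 0.3}], newtons=30)

```text
time: 33.45
ee_pos: [0.4398, 0.4076, 0.1614]
eef_rot: [-0.056, 0.998, -0.0, -0.001]
ft_force: [0.1, -0.8, -1.4]
width: 0.0536
grip_force: 30.0
```

>>> arm_command(steps=[{"slide": [0, 0, 0], "rot": [0, 0, 0], "grip": 0.3}, {"slide": [0, 0, -0.03], "rot": [0, 0, 0], "grip": 0.3}, {"slide": [0, 0, -0.04], "rot": [0, 0, 0], "grip": 0.3}, {"slide": [0, 0, -0.03], "rot": [0, 0, 0], "grip": 0.3}, {"slide": [0, 0, 0], "rot": [0, 0, 0], "grip": 0.3}, {"slide": [0, 0, 0], "rot": [0, 0, 0], "grip": 0.3}, {"slide": [0, 0, 0], "rot": [0, 0, 0], "grip": 0.3}, {"slide": [0, 0, 0], "rot": [0, 0, 0], "grip": 0.3}], newtons=30)

```text
time: 34.45
ee_pos: [0.4421, 0.4056, 0.0631]
eef_rot: [-0.054, 0.999, 0.0, 0.001]
ft_force: [0.5, 0.1, -2.5]
width: 0.0539
grip_force: 30.0
```

Run:
```python
from h import *
st()
```

```text
t 34.45 tcp [0.4421 0.4056 0.0631] ydeg 96.2 zax [ 0.001  0.001 -1.   ] w 0.0539 gf 30.0 ft [ 0.5  0.1 -2.5]
```

>>> arm_command(steps=[{"slide": [0, 0, -0.02], "rot": [0, 0, 0], "grip": 0.3}, {"slide": [0, 0, -0.013], "rot": [0, 0, 0], "grip": 0.3}, {"slide": [0, 0, -0.005], "rot": [0, 0, 0], "grip": 0.3}, {"slide": [0, 0, -0.002], "rot": [0, 0, 0], "grip": 0.3}, {"slide": [0, 0, -0.001], "rot": [0, 0, 0], "grip": 0.3}, {"slide": [0, 0, 0], "rot": [0, 0, 0], "grip": 0.3}, {"slide": [0, 0, 0], "rot": [0, 0, 0], "grip": 0.3}, {"slide": [0, 0, 0], "rot": [0, 0, 0], "grip": 0.3}], newtons=30)

```text
time: 35.45
ee_pos: [0.4419, 0.4056, 0.0215]
eef_rot: [-0.055, 0.999, 0.0, 0.0]
ft_force: [-1.8, -0.2, 3.8]
width: 0.0536
grip_force: 30.0
```

>>> arm_command(steps=[{"slide": [0, 0, 0], "rot": [0, 0, 0], "grip": 0.65}, {"slide": [0, 0, 0], "rot": [0, 0, 0], "grip": 0.7}, {"slide": [0, 0, 0], "rot": [0, 0, 0], "grip": 0.74}, {"slide": [0, 0, 0], "rot": [0, 0, 0], "grip": 0.74}, {"slide": [0, 0, 0], "rot": [0, 0, 0], "grip": 0.74}, {"slide": [0, 0, 0.03], "rot": [0, 0, 0], "grip": 0.74}, {"slide": [0, 0, 0.05], "rot": [0, 0, 0], "grip": 0.74}, {"slide": [0, 0, 0.06], "rot": [0, 0, 0], "grip": 1}], newtons=30)

```text
time: 36.45
ee_pos: [0.4413, 0.4047, 0.1619]
eef_rot: [-0.055, 0.999, -0.0, -0.001]
ft_force: [1.4, 0.2, -0.9]
width: 0.0689
grip_force: 0.0
```

>>> arm_command(steps=[{"slide": [-0.008, -0.055, 0.01], "rot": [0, 0, 0], "grip": 1}, {"slide": [0, -0.055, 0.01], "rot": [0, 0, 0], "grip": 1}, {"slide": [0, -0.055, 0.01], "rot": [0, 0, 0], "grip": 1}, {"slide": [0, -0.055, 0.01], "rot": [0, 0, 0], "grip": 1}, {"slide": [0, -0.055, 0.01], "rot": [0, 0, 0], "grip": 1}, {"slide": [0, -0.055, 0.01], "rot": [0, 0, 0], "grip": 1}, {"slide": [0, 0, 0], "rot": [0, 0, 0], "grip": 1}, {"slide": [0, 0, 0], "rot": [0, 0, 0], "grip": 1}], newtons=30)

```text
time: 37.45
ee_pos: [0.4337, 0.0757, 0.2212]
eef_rot: [-0.055, 0.999, -0.0, 0.0]
ft_force: [0.4, 0.9, 0.0]
width: 0.087
grip_force: 0.0
```

Run:
```python
from h import *
st();p=eyes.camera("top");save(p,"end")
c=cv2.imread("pics/end.png")[170:360,100:530];cv2.imwrite("pics/endc.png",cv2.resize(c,(800,353),interpolation=cv2.INTER_CUBIC))
```

```text
t 37.45 tcp [0.4337 0.0757 0.2212] ydeg 96.3 zax [ 0. -0. -1.] w 0.087 gf 0.0 ft [0.4 0.9 0. ]
```

View pics/endc.png

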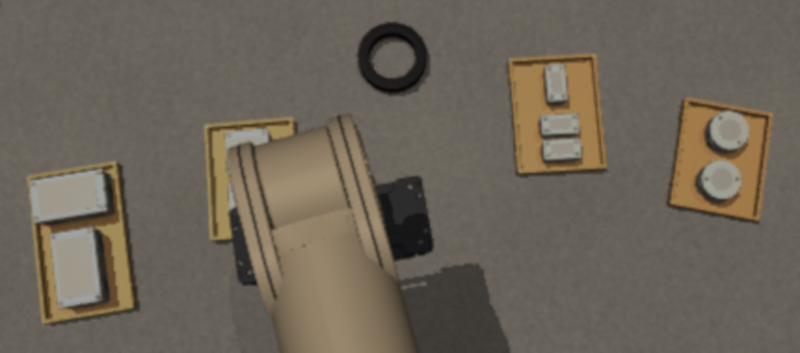

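The overview shows the large box lengthwise at (78,268), small at (556,82) and round at (720,180), each in its tray. The square's tray is mostly behind the arm, but it was seen in place earlier. The tape hasn't moved.

```bash
python3 -c "
from bench import order
print(order.close_job())"
```

```text
the job is handed in; nothing more can be done
None
```

All four boxes are in their own trays, lid up and let go, with the large one lengthwise and the tape where it was; I handed the job in at about 37 s, and the hand-in returned no verdict.

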